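# Drive the proud wheel stud home through the guard's slot

## Robot

A 6-joint arm with a two-finger parallel gripper is mounted at the origin on the work surface. World frame = base frame: x ahead of the robot, y to its left, z up, the work surface at z = 0. Lengths are in m, angles in rad, forces in N, time in s.
With the tool pointing down it reaches from about 0.375 to 0.975 m from the base axis. Payload 3.8 kg.
Tool frame: the origin (TCP) lies on the centre line of the jaws, within the pads' length; the fingertips stand 17 mm ahead of it and the grasp point (between the pads) lies 2 mm behind it (nose_length is the distance from the TCP to the fingertips, in m); x points along the fingers, y is the direction in which the jaws open and shut, and the axes are right-handed (so a half turn about x gives the same grasp; the last joint's range is limited). The gripper opens to 88 mm and grips with 3 to 60 N. Pads are 18 mm wide; open, the fingers measure 123 mm over their backs; the gripper's body (75 mm by 187 mm) begins 45 mm behind the grasp point.
Start: joints at [-1.18, 0.264, 1.604, -0, 1.274, -0.037], TCP at [0.28, -0.614, 0.256] pointing down, gripper open.
Joint ranges: [-2.63, 2.63], [-0.94, 2.18], [0.31, 2.57], [-1.31, 4.45], [0, 2.66], [-2.55, 2.55]. Speed limits (rad/s): [2.57, 2.57, 3.14, 3.14, 3.14, 3.14].

## Interface

Orientations are given as [roll, pitch, yaw] about the fixed x, y, z axes, in that order (R = Rz(yaw) Ry(pitch) Rx(roll)).
In Python, from cell import get_obs, read_camera, get_calibration, hand_in, nose_length gives the robot as it stands.
- The arm moves only by the shell command python3 -m creep 'ROWS' [OPENING] [FORCE]. ROWS is JSON, a list of rows, each a list of 6 numbers: the shift along the tool's x, y, z in m, then the turn, a rotation vector about the tool's x, y, z in rad. A call has 1 to 8 rows; each row is the pose to reach, as a shift and turn from the pose commanded when the call began, along the tool's axes at that moment; what a row does not reach only later rows make up. A row lasts 1/8 s, in which the tool goes at most 62.5 mm and 10.7 degrees, less where a joint would pass 70% of its speed; a pose out of reach is approached as far as the arm can. A call with a gripper value outside its range is refused whole. OPENING is the closure, from 0 (fully open) to 1 (shut), set as the call begins (- or left out, the last holds). The fingers move at their own pace and stop on an object; FORCE is the grip in N (left out, the last holds). Time passes only in rows, so rows that repeat a pose let the fingers close. It gives the time, the measured TCP pose, the force and the opening at its end, in the units of the state.
- get_obs(): the state, without advancing time (a new reading comes with each control period).
- read_camera(name): name is "scene" or "top" or "wrist"; returns (picture, depth): 480x640x3 uint8, red, green, blue; 480x640 float32, m along the optical axis (not along the pixel's ray), 0 where there is no reading.
- get_calibration(name): a dict with "intrinsics" (3x3 intrinsics, pixels), "dist" ([k1, k2, p1, p2, k3] as OpenCV has them; the pictures are not rectified), "T" (4x4, takes a point from camera to world coordinates). Camera axes: x right, y down, z forward; pixel columns grow to the right and rows downward; lengths in m; the calibration is good to about 2 mm. A picture is of the moment at which its call begins: read the wrist's pose just before it. get_calibration takes no time and is no camera call; for the wrist camera it gives the pose at the moment of the call.
- hand_in(): hands the job in, once; it reports no verdict.
The state is a dict: "t": time; "joint_pos": joint angles; "joint_velocities": joint speeds; "effort": joint torques, N m; "tcp_pos": TCP position; "orientation": TCP orientation; "ft_force": force on the tool from outside, world axes, zero at the start; "torque": the same for the moment, N m; "grip_width": finger opening in m.
Only numpy, scipy, OpenCV 4.12 (cv2) and the standard library are available. Lean on these libraries where they do the work, as an engineer would, in place of code of your own. Each camera call takes 0.05 s, during which the arm holds its last target. There are 200 camera calls.

## Task

The broad-headed stud in the hub still stands proud (the two small screws beside it are already seated). Turn the clear guard by its post until the slot is centred over that stud, then take the mallet and knock the stud fully home through the slot with one or more brisk downward blows, not hitting the guard. Leave the guard turned there, stand the mallet back on its round rubber pad, head down and handle level, and let go; leave the bearing, spray can and spanner where they are.

Things in the scene. Friction and masses are not known exactly. Their poses are not given: they have to be found in the camera images.
- hub_axis (a point): Steel wheel hub (flange 168 mm across, top 34 mm above the bench) on a round grey stand 210 mm across, 10 mm thick, fixed to the bench, differently placed each time. Three stations (one stud, two screws) lie on a circle of 58 mm radius round its upright axis, 120 degrees apart. The point is on that axis, 84 mm above the bench, level with the guard's upper face.
- slot (a point): Middle of the guard's opening, 58 mm from the hub axis, 84 mm above the bench. The guard is a level clear disc, 180 mm across, 6 mm thick, with a thin aluminium edge (1.5 mm higher), turning about the hub axis above the studs. The opening is a 68 degree sector, open at the rim, beginning 22 mm from the axis; at the stud circle its sides are 32 mm from its middle line.
- post (a point): Upright round black post on the guard to turn it by: 18 mm across, standing 45 mm above the guard's upper face, on the side opposite to the opening, 65 mm from the axis. The point is on the post's centre line, half-way up, 106.5 mm above the bench.
- guard (a joint): Angle of the guard about the upright hub axis, anticlockwise seen from above positive (rad); stops at -3.6 and 3.6; starts within 0.35 of 0. It turns with light friction (about 0.12 N m) and stays where it is left. At 0 the opening is midway between two of the stations; the three stations are at +1.05, -1.05 and 3.14 (= -3.14).
- stud_top (a point): Centre of the top of the proud stud: bright steel, round flat head 36 mm across (32 mm on its bevelled top), 8 mm thick. Its top is 70 mm above the bench at the start and 48 mm when home, the head then sitting on its collar (44 mm across). It lies under the guard (underside 78 mm above the bench) at any of the three stations; the other two hold low dark screws 18 mm across, 44 mm above the bench.
- stud (a joint): How far the proud stud has been driven down (m): 0 at the start, 0.022 fully home, where it meets a hard stop. It slides straight down against friction of about 7 N and a spring rising to 3 N; it stays where it is driven.
- mallet_grip (a point): Where to hold the mallet: centre line of its level wooden handle, 65 mm from the head's axis, 71 mm above the bench at the start. The handle is 24 mm wide and 28 mm high and ends 155 mm from the head's axis. The x axis points level along the handle towards the head, z up.
- mallet_foot (a point): Centre of the mallet head's lower face, the striking face; 65 mm along x from mallet_grip and 65 mm below it. Same axes.
- pad_top (a point): Centre of the upper face of the round black rubber pad, 110 mm across, 6 mm thick, fixed to the bench, on which the mallet stands.
- mallet: The mallet (0.4 to 0.6 kg, nearly all in its head); origin and axes as mallet_foot. It stands on the pad on one end of its head, an upright cylinder 42 mm across and 110 mm long with pale plastic faces; the handle's centre line is 65 mm above the lower face.
- bearing: Bystander: steel bearing ring, 80 mm across, 34 mm high; origin at the centre of its underside.
- spray_can: Bystander: grey spray can, 62 mm across, 190 mm high, standing; origin at the centre of its underside.
- spanner: Bystander: steel spanner 190 mm long, lying; origin at the middle of its underside.
Mind the look-alikes: they are no part of the job. Leave any brown or green look-alike of the part that bears hub_axis alone.

How it is judged:
On the way, in this order (a step that is already met when the one before it is completed fails the run):
1. the guard's opening is centred over the proud stud (horizontal distance between slot and stud_top below 0.01 m), for 0.2 s.
2. the mallet strikes the stud: it moves down at more than 50 mm/s under the mallet (velocity of joint stud above 0.05 m/s and contact force between mallet and stud above 1 N).
3. the stud is fully home, within 2 mm (value of joint stud above 0.02 m), for 0.1 s.
At the end, for the whole second after the job is handed in: The stud is home within 2 mm, the guard's opening still centred over it within 12 mm, and the mallet stands at rest and upright (within 0.1 rad) on the pad on its lower face, that face's centre within 40 mm of the pad's centre (value of joint stud above 0.02 m and horizontal distance between slot and stud_top below 0.012 m and horizontal distance between mallet_foot and pad_top below 0.04 m and z of mallet_foot in the frame of pad_top below 0.004 m and angle between mallet_foot's own z axis and vertical below 0.1 rad and linear speed of mallet below 0.02 m/s); the robot touches nothing.
It fails at once if the mallet hits the guard (more than 10 N) (contact force between mallet and guard above 10 N).
It fails at once if the stud is pushed by the gripper or arm instead of the mallet (more than 2 N) (contact force between any of the fingers, the arm and stud above 2 N).
It fails at once if a bystander is shifted by more than 30 mm (distance of any of bearing, spray_can, spanner from where it was at the start of the episode above 0.03 m).
It also fails if it takes over 64 s, if anything falls off the work surface, if the arm or the gripper's body presses on something with over 40 N, if the wrist force passes 120 N, or if a joint passes its speed limit or range.

## Working session

There is one attempt and no reset: what is moved stays moved. The work goes in short steps, Python scripts to look and compute and a shell command to move; the robot and the scene stay as the last step left them, time stands still between calls to the robot, and variables do not carry over. Pictures are saved under pics/ and viewed, about 8 in all and at most 12, crops included, and the job is handed in when it is done.

```bash
mkdir -p pics; cat > h.py <<'E'
import numpy as np, cv2
from cell import *
from scipy.spatial.transform import Rotation as R
def snap(n,f=None):
    c=get_calibration(n); im,d=read_camera(n)
    if f: cv2.imwrite(f,im[:,:,::-1])
    np.savez('last_%s.npz'%n,im=im,d=d,K=c['intrinsics'],D=c['dist'],T=c['T'])
    return im,d,c
def load(n):
    z=np.load('last_%s.npz'%n); return z['im'],z['d'],dict(intrinsics=z['K'],dist=z['D'],T=z['T'])
def rays(c,uv):
    p=cv2.undistortPoints(np.array(uv,float).reshape(-1,1,2),np.array(c['intrinsics']),np.array(c['dist'])).reshape(-1,2)
    T=np.array(c['T']); d=np.c_[p,np.ones(len(p))]
    return T[:3,3],d@T[:3,:3].T
def plane(c,uv,z):
    o,d=rays(c,uv); return o+d*((z-o[2])/d[:,2])[:,None]
def dep(c,uv,d):
    o,r=rays(c,uv); uv=np.array(uv,int).reshape(-1,2); return o+r*d[uv[:,1],uv[:,0]][:,None]
def tool():
    s=get_obs(); return np.array(s['tcp_pos']),R.from_euler('xyz',s['orientation']),s
def delta(p,ax=None,yv=None):
    """row to reach tcp p, pointing down with jaw axis along horizontal yv"""
    t,r,s=tool(); sh=r.inv().apply(np.array(p)-t)
    if yv is None: return np.round(sh,4)
    y=np.array([yv[0],yv[1],0.]);y/=np.linalg.norm(y)
    best=None
    for q in (y,-y):
        x=np.array([0,0,-1.]); M=np.c_[x,q,np.cross(x,q)]
        rv=(r.inv()*R.from_matrix(M)).as_rotvec()
        if best is None or np.linalg.norm(rv)<np.linalg.norm(best): best=rv
    return np.round(np.r_[sh,best],4)
E
python3 - <<'E'
from h import *
for n in ('top','scene'):
    im,d,c=snap(n,f'pics/{n}1.png'); print(np.round(c['T'],3).tolist())
s=get_obs();print(s)
E
```

```text
[[-0.013, -0.995, 0.102, 0.402], [-1.0, 0.012, -0.011, 0.074], [0.009, -0.102, -0.995, 1.462], [0.0, 0.0, 0.0, 1.0]]
[[0.028, 0.683, -0.73, 1.313], [0.999, -0.032, 0.009, 0.042], [-0.017, -0.73, -0.683, 0.815], [0.0, 0.0, 0.0, 1.0]]
{'t': 0.1, 'joint_pos': array([-1.17990356e+00,  2.64678817e-01,  1.60522137e+00,  2.91262709e-06,
        1.27372385e+00, -3.68835601e-02]), 'joint_velocities': array([ 9.75912020e-05, -4.21787149e-03, -2.62546174e-03,  6.79119730e-04,
       -5.85973003e-04,  1.24968625e-03]), 'effort': array([ 3.00675811e-04, -5.03616178e+01, -3.58072221e+01,  7.31173041e-02,
        2.33826810e-02, -5.36618370e-05]), 'tcp_pos': array([ 0.27979969, -0.61360817,  0.25452049]), 'orientation': array([-1.60905004,  1.56876494,  1.96031808]), 'ft_force': array([ 0.53077126,  0.56847016, -0.6255195 ]), 'torque': array([-0.03246128,  0.02345241, -0.00446081]), 'grip_width': 0.0881200431260427}
```

View pics/top1.png

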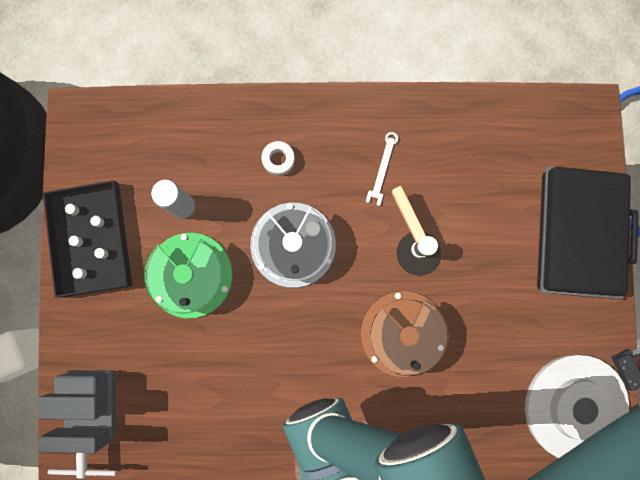

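View pics/scene1.png

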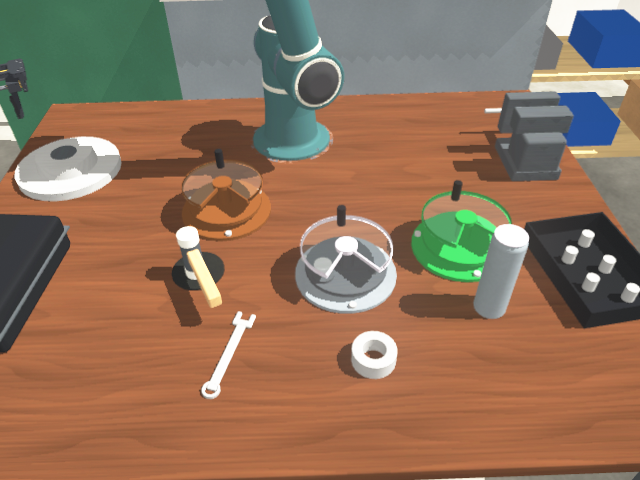

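The grey steel hub at top (292,243) and scene (346,260) is the one meant. The look-alikes are the green one at top (188,275) and the brown one at top (405,333). The mallet head is at top (428,245), with its handle running to (398,188). I'll confirm in an enlarged crop and measure.

```bash
python3 - <<'E'
from h import *
im,d,c=load('top')
a=cv2.resize(im[175:300,235:345,::-1],None,fx=4.5,fy=4.5,interpolation=cv2.INTER_CUBIC)
b=cv2.resize(im[175:300,375:460,::-1],None,fx=3.3,fy=4.5,interpolation=cv2.INTER_CUBIC)
cv2.imwrite('pics/crop1.png',np.hstack([a,b]))
print('axis cap',plane(c,[[292,241]],.09)); print('stud',plane(c,[[313,229]],.07),dep(c,[[313,229]],d)); print('post top',plane(c,[[295,268]],.129),dep(c,[[295,268]],d))
hsv=cv2.cvtColor(im,cv2.COLOR_RGB2HSV)
# mallet: handle mask wood yellow; head white
def big(m,x0,x1,y0,y1):
    z=np.zeros_like(m);z[y0:y1,x0:x1]=m[y0:y1,x0:x1]
    n,l,s,ce=cv2.connectedComponentsWithStats(z); i=1+np.argmax(s[1:,4]); return l==i,s[i],ce[i]
m,s,ce=big(cv2.inRange(hsv,(15,60,150),(32,200,255)),375,460,175,300); print('handle',s,ce)
v,u=np.nonzero(m); P=plane(c,np.c_[u,v],.085); mu=P.mean(0); w=np.linalg.svd(P-mu,full_matrices=False)[2][0]; q=(P-mu)@w; print(mu,w,q.min(),q.max())
m,s,ce=big(cv2.inRange(hsv,(0,0,190),(180,45,255)),405,445,225,265); print('head',s,ce,plane(c,[ce],.116),dep(c,[ce],d))
m,s,ce=big(cv2.inRange(hsv,(0,0,0),(180,255,60)),390,445,225,280);print('pad',s,ce)
cnt=cv2.findContours(cv2.convexHull(np.argwhere(m)[:,::-1].astype(np.int32)) is not None and m.astype(np.uint8),0,1)[0]
cc,r=cv2.minEnclosingCircle(max(cnt,key=len)); print(cc,r,plane(c,[cc],.006))
m,s,ce=big(cv2.inRange(hsv,(0,0,0),(180,255,60)),285,305,258,280);print('post',s,ce,plane(c,[ce],.125))
for n,p,z in (('bearing',(278,158),.034),('can',(165,194),.19),('spA',(391,138),.005),('spB',(375,198),.005)): print(n,plane(c,[p],z),)
E
```

```text
axis cap [[0.53096518 0.11363746 0.09      ]]
stud [[0.56057743 0.06460188 0.07      ]] [[0.55964873 0.06465402 0.07813769]]
post top [[0.46655447 0.10635874 0.129     ]] [[0.46642344 0.10629243 0.13169274]]
handle [392 191  26  52 102] [404.35294118 216.05882353]
[ 0.58686729 -0.14940613  0.085     ] [-9.09910629e-01 -4.14804347e-01 -9.45890912e-30] -0.06561394568178763 0.06645084572622426
head [410 225  28  30 358] [425.62290503 243.1452514 ] [[ 0.51981118 -0.19143282  0.116     ]] [[ 0.51997012 -0.19178924  0.11418868]]
pad [426 246  14  12  59] [434.94915254 254.08474576]
(432.5, 251.5) 8.514793395996094 [[ 0.5085783  -0.22953121  0.006     ]]
post [294 269   5   4   6] [296.33333333 271.        ] [[0.45998304 0.1035355  0.125     ]]
bearing [[0.74051744 0.14775426 0.034     ]]
can [[0.62740599 0.38591851 0.19      ]]
spA [[ 0.79598423 -0.13485559  0.005     ]]
spB [[ 0.64352416 -0.09054479  0.005     ]]
```

View pics/crop1.png

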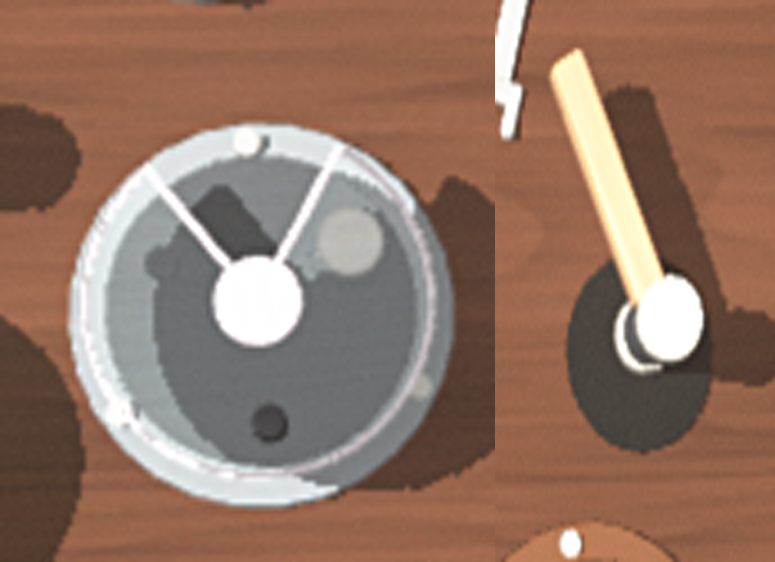

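The crop confirms the grey hub: the bright broad stud sits under the guard at top (312.8,228.8), the post is at (295,269) and the opening faces up the picture. Radii come out at about 58 and 65 mm, as given. Next I'll work out the move to the post.

```bash
python3 - <<'E'
from h import *
im,d,c=load('top')
ax=plane(c,[[292.3,241.9]],.088)[0]; st=plane(c,[[312.8,228.8]],.07)[0]; po=plane(c,[[295,269.2]],.129)[0]
print(ax,st,po,np.linalg.norm((st-ax)[:2]),np.linalg.norm((po-ax)[:2]))
an=lambda v:np.degrees(np.arctan2(v[1],v[0]))
print('stud ang',an(st-ax),'slot',an(ax-po))
print('pad',plane(c,[[418.9,253.9]],.006),'head top',plane(c,[[428,245.7]],.116))
t,r,s=tool(); print('tool y',r.as_matrix()[:,1],'z',r.as_matrix()[:,2])
e=po-ax; tan=[-e[1],e[0]]
print(delta([po[0],po[1],.2],yv=tan)); 
E
```

```text
[0.52905246 0.11302074 0.088     ] [0.56105636 0.06506605 0.07      ] [0.4638702  0.10638574 0.129     ] 0.057653286899654384 0.06551908217902871
stud ang -56.281730450873724 slot 5.812201564758948
pad [[ 0.50311576 -0.1955593   0.006     ]] head top [[ 0.51389587 -0.19671546  0.116     ]]
tool y [ 0.41484697 -0.90988893 -0.0020299 ] z [-9.09890872e-01 -4.14847678e-01 -7.76890305e-05]
[ 5.570e-02 -5.786e-01 -4.662e-01  3.263e-01  3.000e-04  2.000e-03]
```

```bash
python3 -m creep '[[0.02,-0.579,-0.466,0.326,0,0],[0.02,-0.579,-0.466,0.326,0,0],[0.02,-0.579,-0.466,0.326,0,0],[0.02,-0.579,-0.466,0.326,0,0],[0.02,-0.579,-0.466,0.326,0,0],[0.02,-0.579,-0.466,0.326,0,0],[0.02,-0.579,-0.466,0.326,0,0],[0.02,-0.579,-0.466,0.326,0,0]]' 0 30
python3 - <<'E'
from h import *
print(tool()[2]['t'],delta([.4639,.1064,.235],yv=[.0066,-.065]))
E
```

```text
t: 1.1
tcp_pos: [0.4035, -0.1279, 0.2421]
orientation: [2.857, 1.57, -0.184]
ft_force: [0.5, -0.6, -0.5]
grip_width: 0.0882
1.1 [ 7.10e-03 -2.27e-01 -8.38e-02 -0.00e+00 -3.00e-04 -1.00e-04]
```

```bash
python3 -m creep '[[0.007,-0.227,-0.084,0,0,0],[0.007,-0.227,-0.084,0,0,0],[0.007,-0.227,-0.084,0,0,0],[0.007,-0.227,-0.084,0,0,0],[0.007,-0.227,-0.084,0,0,0]]'
python3 - <<'E'
from h import *
snap('wrist','pics/w1.png'); print(tool()[0])
E
```

```text
t: 1.72
tcp_pos: [0.4641, 0.1077, 0.2347]
orientation: [-0.615, 1.57, 2.634]
ft_force: [-0.3, 0.5, -0.1]
grip_width: 0.088
[0.46370477 0.10585024 0.2346659 ]
```

View pics/w1.png

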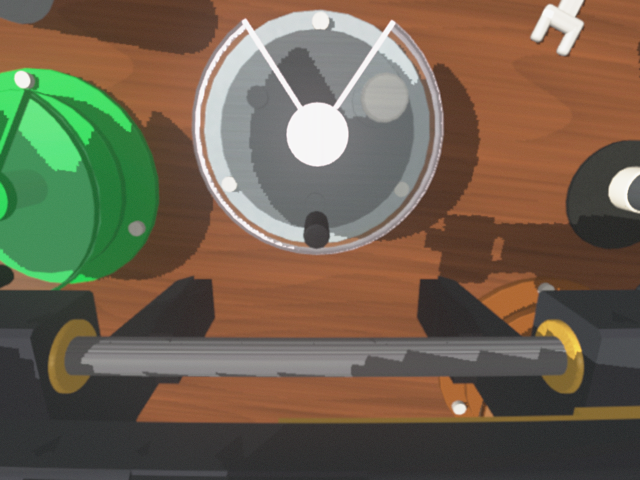

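The wrist view shows the cap at (317,134), the stud at (384,97), the post top at (316,238) and the slot edges meeting at the cap.

```bash
python3 - <<'E'
from h import *
im,d,c=load('wrist')
an=lambda v:np.degrees(np.arctan2(v[1],v[0]))
print(dep(c,[[317,134],[316,238]],d))
ax=plane(c,[[317,134]],.088)[0]; st=plane(c,[[384,97]],.07)[0]; po=plane(c,[[316.5,238]],.129)[0]; sl=plane(c,[[245,22],[392,22]],.084)
print(ax,st,po,np.linalg.norm((st-ax)[:2]),np.linalg.norm((po-ax)[:2]),an(st-ax),an(ax-po),an(sl[0]-ax),an(sl[1]-ax))
print(delta([po[0],po[1],.109]))
E
```

```text
[[0.53353121 0.11390567 0.08752409]
 [0.46729626 0.10759469 0.12842962]]
[0.53352941 0.11390682 0.088     ] [0.56571491 0.06673512 0.07      ] [0.4674892  0.10728374 0.129     ] 0.05710583394433971 0.06637149737158363 -55.694081521852645 5.726964974234936 39.57476891385637 -28.490087474833764
[ 0.1257 -0.0011 -0.0041]
```

```bash
python3 -m creep '[[0.06,-0.001,-0.003,0,0,0],[0.115,-0.001,-0.003,0,0,0],[0.126,-0.001,-0.003,0,0,0],[0.126,-0.001,-0.003,0,0,0]]' 0
python3 -m creep '[[0,0,0,0,0,0],[0,0,0,0,0,0],[0,0,0,0,0,0],[0,0,0,0,0,0],[0,0,0,0,0,0],[0,0,0,0,0,0]]' 1 20
python3 - <<'E'
from h import *
t,r,s=tool(); ax=np.array([.5315,.1135]); print(t,s['grip_width'])
v=t[:2]-ax; print(np.linalg.norm(v),np.degrees(np.arctan2(*v[::-1])))
for k in range(1,9):
    a=-np.radians(61.7)*k/8
    w=ax+R.from_rotvec([0,0,a]).apply([*v,0])[:2]
    print(np.round(r.inv().apply([*(w-t[:2]),0]),4),round(-a,3))
E
```

```text
t: 2.28
tcp_pos: [0.4669, 0.1048, 0.1094]
orientation: [0.241, 1.57, -2.8]
ft_force: [0.2, -0.8, -0.3]
grip_width: 0.0881
t: 3.02
tcp_pos: [0.4669, 0.1058, 0.1092]
orientation: [0.059, 1.571, -2.981]
ft_force: [0.3, 0.8, -0.3]
grip_width: 0.0303
[0.46691428 0.10583827 0.10919187] 0.030307845153716415
0.06503858620097373 -173.23468732286855
[-0.     -0.0087 -0.0004] 0.135
[-0.     -0.0173 -0.0021] 0.269
[-0.     -0.0256 -0.0048] 0.404
[-0.     -0.0335 -0.0087] 0.538
[-0.     -0.0408 -0.0135] 0.673
[-0.     -0.0473 -0.0193] 0.808
[-0.     -0.053  -0.0259] 0.942
[-0.     -0.0578 -0.0333] 1.077
```

```bash
python3 -m creep '[[0,0,0,0,0,0],[0,0,0,0,0,0],[0,0,0,0,0,0]]' 1 20
python3 -m creep '[[0,-0.0087,-0.0004,0.135,0,0],[0,-0.0173,-0.0021,0.269,0,0],[0,-0.0256,-0.0048,0.404,0,0],[0,-0.0335,-0.0087,0.538,0,0],[0,-0.0408,-0.0135,0.673,0,0],[0,-0.0473,-0.0193,0.808,0,0],[0,-0.053,-0.0259,0.942,0,0],[0,-0.0578,-0.0333,1.077,0,0]]'
python3 - <<'E'
from h import *
snap('top','pics/top2.png'); t,r,s=tool(); v=t[:2]-[.5315,.1135]; print(t,s['grip_width'],s['ft_force'],np.degrees(np.arctan2(*v[::-1])))
E
```

```text
t: 3.4
tcp_pos: [0.4668, 0.106, 0.1091]
orientation: [-0.678, 1.57, 2.566]
ft_force: [-0.4, 1.7, 0.4]
grip_width: 0.0173
t: 4.4
tcp_pos: [0.499, 0.1232, 0.1027]
orientation: [-0.582, 1.479, 1.647]
ft_force: [-6.6, 22.3, 7.6]
grip_width: 0.0036
[0.49995697 0.12160788 0.10283422] 0.0008032291022146365 [-2.11162149  4.59614054 10.79913588] 165.58464671604807
```

```bash
python3 - <<'E'
from h import *
im,d,c=load('top'); cv2.imwrite('pics/c2.png',cv2.resize(im[150:330,210:370,::-1],None,fx=3.3,fy=3.3,interpolation=cv2.INTER_CUBIC))
t,r,s=tool(); print(s['joint_pos'],s['t'],t,r.as_matrix())
E
```

```text
[0.13162725 0.10568702 2.09847454 0.11579816 0.93433806 2.55133368] 4.45 [0.49995697 0.12160788 0.10283422] [[-0.00596882 -0.79432478 -0.607464  ]
 [ 0.09293813 -0.60528616  0.79056383]
 [-0.99565399 -0.05173783  0.0774359 ]]
```

View pics/c2.png

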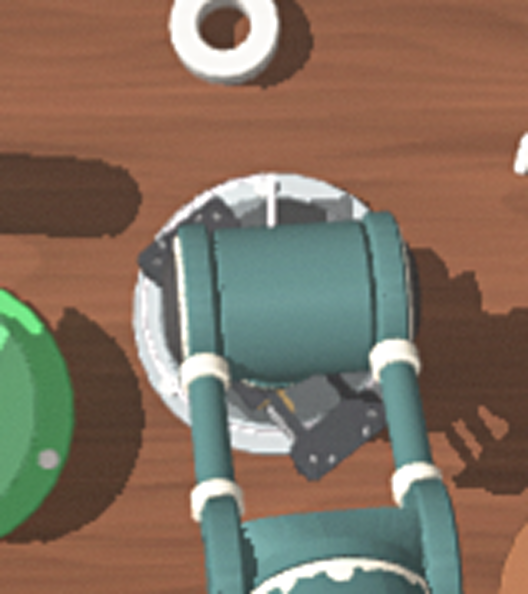

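The last joint ran to its end stop (2.55), so the tool stalled and slipped off the post. I'll back off upward while untwisting, then look.

```bash
python3 -m creep '[[-0.03,0,0,-0.12,0,0],[-0.09,0,0,-0.3,0,0],[-0.13,0,0,-0.48,0,0],[-0.13,0,0,-0.6,0,0]]' 0
python3 - <<'E'
from h import *
t,r,s=tool(); print(s['joint_pos'],t)
# level tool, jaw tangential-opposite, over (.42,.10)
print(delta([.42,.09,.24],yv=[0,-1]))
E
```

```text
t: 4.95
tcp_pos: [0.5034, 0.1102, 0.2373]
orientation: [-1.308, 1.482, 1.527]
ft_force: [0.2, -0.3, 0.2]
grip_width: 0.039
[ 0.11195315 -0.0390423   1.97618402  0.09446838  1.1922013   1.95464759] [0.50342588 0.11016647 0.23728737]
[-0.0048  0.0441  0.0735 -0.3061  0.0098  0.0886]
```

```bash
python3 -m creep '[[-0.005,0.044,0.073,-0.306,0.01,0.089],[-0.005,0.044,0.073,-0.306,0.01,0.089],[-0.005,0.044,0.073,-0.306,0.01,0.089],[-0.005,0.044,0.073,-0.306,0.01,0.089]]' 0
python3 - <<'E'
from h import *
snap('wrist','pics/w2.png'); print(tool()[0],tool()[2]['joint_pos'])
E
```

```text
t: 5.45
tcp_pos: [0.4184, 0.0905, 0.2364]
orientation: [0.043, 1.563, -3.104]
ft_force: [-0.1, 0.2, 0.5]
grip_width: 0.0787
[0.41851395 0.09044375 0.23635863] [ 1.53960416e-01 -2.00267250e-01  2.11820747e+00  9.63010036e-04
  1.23188935e+00  1.73020062e+00]
```

View pics/w2.png

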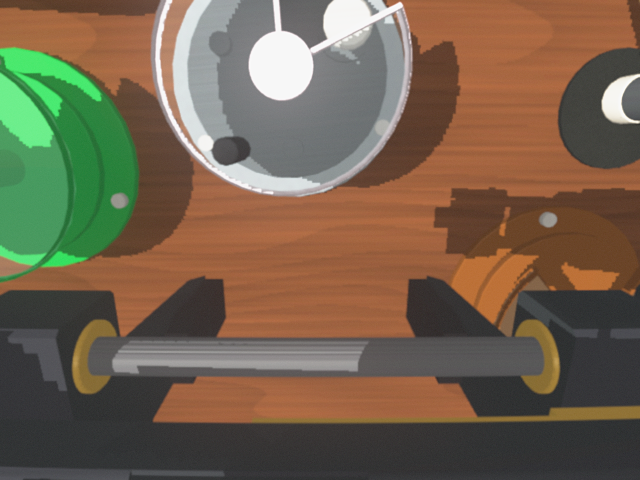

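```bash
python3 - <<'E'
from h import *
im,d,c=load('wrist')
an=lambda v:np.degrees(np.arctan2(v[1],v[0]))
print(dep(c,[[281,66],[222,152],[240,149]],d))
ax=plane(c,[[281,66]],.088)[0]; st=plane(c,[[347,21]],.07)[0]; po=plane(c,[[222,151.5]],.129)[0]; sl=plane(c,[[276,1],[400,6]],.084)
print(ax,st,po,np.linalg.norm((po-ax)[:2]),an(st-ax),an(ax-po),an(sl[0]-ax),an(sl[1]-ax))
print(delta([po[0],po[1]-.012,.235],yv=[.0,1]))
E
```

```text
[[0.5329547  0.11346603 0.08820438]
 [0.47695987 0.14826312 0.12980648]
 [0.47837802 0.13833253 0.12268207]]
[0.53298785 0.11348345 0.088     ] [0.56567545 0.06667919 0.07      ] [0.47722751 0.14844104 0.129     ] 0.06581222522916906 -55.06996354672602 -32.0846524868343 3.4303711356768765 -64.93041510099309
[ 0.0009 -0.0463 -0.0585 -0.0058  0.0083 -0.0004]
```

```bash
python3 - <<'E'
from h import *
print(delta([.4772,.1482,.235],yv=[-.39,-.92]),delta([.4772,.1482,.109],yv=[-.39,-.92]))
E
```

```text
[ 0.0009 -0.0581 -0.0584  0.3952  0.0081 -0.002 ] [ 0.1268 -0.0581 -0.0594  0.3952  0.0081 -0.002 ]
```

```bash
python3 -m creep '[[0,-0.058,-0.058,0.395,0.008,-0.002],[0,-0.058,-0.058,0.395,0.008,-0.002],[0,-0.058,-0.058,0.395,0.008,-0.002],[0.06,-0.058,-0.059,0.395,0.008,-0.002],[0.115,-0.058,-0.059,0.395,0.008,-0.002],[0.127,-0.058,-0.059,0.395,0.008,-0.002],[0.127,-0.058,-0.059,0.395,0.008,-0.002]]' 0
python3 -m creep '[[0,0,0,0,0,0],[0,0,0,0,0,0],[0,0,0,0,0,0],[0,0,0,0,0,0],[0,0,0,0,0,0],[0,0,0,0,0,0],[0,0,0,0,0,0],[0,0,0,0,0,0]]' 1 30
python3 - <<'E'
from h import *
t,r,s=tool(); ax=np.array([.5325,.1135]); print(t,s['grip_width'],s['joint_pos'])
v=t[:2]-ax; print(np.linalg.norm(v),np.degrees(np.arctan2(*v[::-1])))
for k in range(1,5):
    a=-np.radians(23.7)*k/4
    w=ax+R.from_rotvec([0,0,a]).apply([*v,0])[:2]
    print(np.round(r.inv().apply([*(w-t[:2]),0]),4),round(-a,3))
E
```

```text
t: 6.38
tcp_pos: [0.4753, 0.1475, 0.1085]
orientation: [0.735, 1.568, -2.806]
ft_force: [-0.6, 0.3, -0.2]
grip_width: 0.0881
t: 7.38
tcp_pos: [0.4754, 0.1479, 0.1083]
orientation: [0.837, 1.569, -2.704]
ft_force: [-0.3, -1.1, 0.1]
grip_width: 0.0172
[0.47537602 0.14788847 0.1083049 ] 0.017215143400370128 [ 2.51784337e-01  7.48147959e-02  2.11743411e+00 -4.03258809e-04
  9.51085392e-01  2.22196367e+00]
0.06667620048380524 148.95217965162496
[-0.     -0.0068 -0.0013] 0.103
[-0.     -0.0134 -0.0034] 0.207
[-0.     -0.0197 -0.006 ] 0.31
[-0.     -0.0257 -0.0094] 0.414
```

Gripped, at 17 mm. I'll turn with the tool orientation fixed, then open and lift.

```bash
python3 -m creep '[[0,-0.0035,-0.0006,0,0,0],[0,-0.007,-0.0013,0,0,0],[0,-0.010,-0.0023,0,0,0],[0,-0.0135,-0.0034,0,0,0],[0,-0.0197,-0.006,0,0,0],[0,-0.0257,-0.0094,0,0,0],[0,-0.0257,-0.0094,0,0,0],[0,-0.0257,-0.0094,0,0,0]]'
python3 -m creep '[[0,0,0,0,0,0],[0,0,0,0,0,0],[0,0,0,0,0,0],[0,0,0,0,0,0],[-0.06,0,0,0,0,0],[-0.12,0,0,0,0,0],[-0.14,0,0.03,-0.2,0,0],[-0.14,0.03,0.08,-0.3,0,0]]' 0
python3 - <<'E'
from h import *
snap('wrist'); im=snap('top')[0]; w=load('wrist')[0]
cv2.imwrite('pics/c3.png',np.hstack([cv2.resize(w[:300,100:500,::-1],(640,480)),]))
print(tool()[0],tool()[2]['joint_pos'])
E
```

```text
t: 8.38
tcp_pos: [0.4925, 0.1677, 0.1079]
orientation: [0.659, 1.565, -2.883]
ft_force: [-5.5, -2.0, 3.9]
grip_width: 0.0171
t: 9.38
tcp_pos: [0.4112, 0.1729, 0.252]
orientation: [-2.644, 1.565, 0.403]
ft_force: [0.0, 0.7, 0.0]
grip_width: 0.0881
[0.40391207 0.1706914  0.24744818] [ 3.42709199e-01 -1.88690082e-01  2.08798612e+00  4.39469619e-04
  1.24740781e+00  2.00977668e+00]
```

View pics/c3.png

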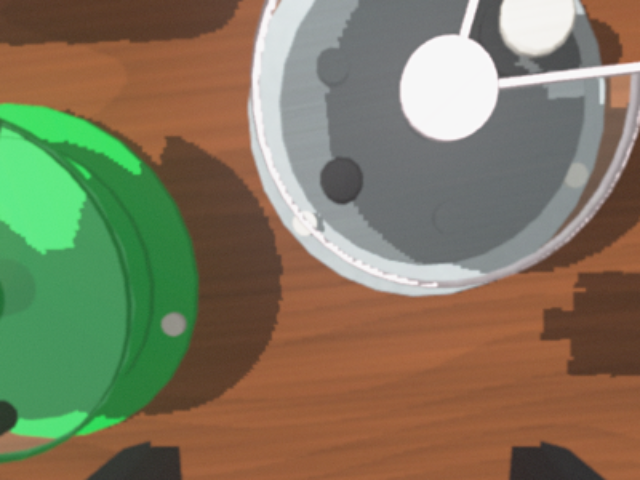

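```bash
python3 - <<'E'
from h import *
im,d,c=load('wrist')
an=lambda v:np.degrees(np.arctan2(v[1],v[0]))
ax=plane(c,[[380.6,55]],.088)[0]; st=plane(c,[[435.6,12.5]],.07)[0]; po=plane(c,[[313.8,111.3]],.129)[0]; sl=plane(c,[[396.5,0],[500,41.9]],.084)
print(ax,st,po,np.linalg.norm((po-ax)[:2]),np.linalg.norm((st-ax)[:2]),an(st-ax),an(ax-po),an(sl[0]-ax),an(sl[1]-ax))
im,d,c=load('top'); 
cv2.imwrite('pics/c4.png',cv2.resize(im[180:300,230:460,::-1],None,fx=3.4,fy=3.4,interpolation=cv2.INTER_CUBIC))
E
```

```text
[0.53283127 0.1137573  0.088     ] [0.56231129 0.06717957 0.07      ] [0.4955679  0.16618777 0.129     ] 0.06432350268204086 0.05512310207043276 -57.669429214138624 -54.597837247159944 -21.337428743159652 -88.76544484586942
```

View pics/c4.png

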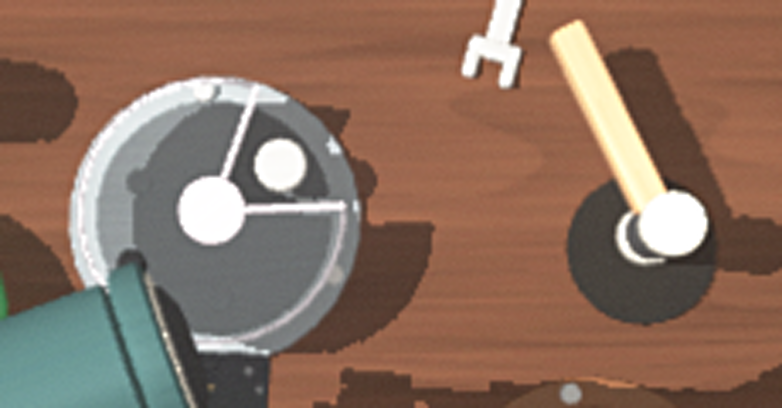

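The guard is centred: slot at -55°, stud at -56°, with the stud plainly inside the opening at crop (280,164). Now the mallet.

```bash
python3 - <<'E'
from h import *
print(delta([.49,-.207,.30],yv=[.415,-.91]))
E
```

```text
[-5.250e-02  3.677e-01 -1.218e-01 -5.243e-01  5.200e-03 -5.000e-04]
```

```bash
python3 -m creep '[[-0.0525,0.368,-0.122,-0.524,0.005,0],[-0.0525,0.368,-0.122,-0.524,0.005,0],[-0.0525,0.368,-0.122,-0.524,0.005,0],[-0.0525,0.368,-0.122,-0.524,0.005,0],[-0.0525,0.368,-0.122,-0.524,0.005,0],[-0.0525,0.368,-0.122,-0.524,0.005,0],[-0.0525,0.368,-0.122,-0.524,0.005,0],[-0.0525,0.368,-0.122,-0.524,0.005,0]]' 0
python3 - <<'E'
from h import *
snap('wrist','pics/w4.png'); print(tool()[0],tool()[2]['joint_pos'])
E
```

```text
t: 10.48
tcp_pos: [0.4949, -0.2101, 0.3012]
orientation: [2.568, 1.566, -0.154]
ft_force: [0.3, 1.2, 0.1]
grip_width: 0.088
[ 0.49434772 -0.20813087  0.30076767] [-0.44624561 -0.02705792  1.84445636  0.00224114  1.3214531   0.7025176 ]
```

View pics/w4.png

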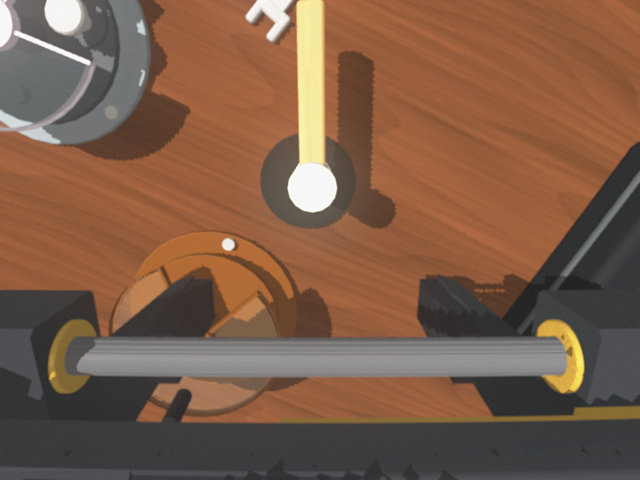

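The mallet stands on the pad, head top at (312,187) and handle straight up the picture. The pad centre is at (308,180), and the stud is visible at (66,13).

```bash
python3 - <<'E'
from h import *
im,d,c=load('wrist')
hd=plane(c,[[312,187]],.116)[0]; pad=plane(c,[[308,180.5]],.006)[0]; h=plane(c,[[310.5,10],[312.5,150]],.085); 
print('head',hd,dep(c,[[312,187]],d),'pad',pad,'stud',plane(c,[[66,13]],.07))
hsv=cv2.cvtColor(im,cv2.COLOR_RGB2HSV); m=cv2.inRange(hsv,(15,60,150),(32,200,255)); m[160:]=0
v,u=np.nonzero(m); print(len(u)); P=plane(c,np.c_[u,v],.085); mu=P.mean(0); w=np.linalg.svd(P-mu,full_matrices=False)[2][0]; w*=np.sign(w[0]); print(mu,w)
perp=np.array([-w[1],w[0]]); print('head off axis',(hd-mu)[:2]@perp)
g=hd[:2]+.065*w[:2]; g+=perp*((mu[:2]-g)@perp)*.5
print('grip',g,delta([*g,.12],yv=perp),delta([*g,.073],yv=perp))
E
```

```text
head [ 0.51869252 -0.19717458  0.116     ] [[ 0.51867748 -0.19718023  0.11587697]] pad [ 0.51019313 -0.19504313  0.006     ] stud [[0.56665272 0.06306397 0.07      ]]
4294
[ 0.60034173 -0.15973905  0.085     ] [ 9.10429189e-01  4.13664952e-01 -5.34957669e-18]
head off axis -0.0003069828062527425
grip [ 0.57780693 -0.17014661] [ 0.1811 -0.0006 -0.0911 -0.005  -0.0034 -0.0007] [ 0.2281 -0.0007 -0.0909 -0.005  -0.0034 -0.0007]
```

```bash
python3 -m creep '[[0.03,0,-0.055,-0.005,-0.003,0],[0.08,0,-0.091,-0.005,-0.003,0],[0.14,0,-0.091,-0.005,-0.003,0],[0.19,0,-0.091,-0.005,-0.003,0],[0.22,-0.001,-0.091,-0.005,-0.003,0],[0.228,-0.001,-0.091,-0.005,-0.003,0],[0.228,-0.001,-0.091,-0.005,-0.003,0],[0.228,-0.001,-0.091,-0.005,-0.003,0]]' 0
python3 -m creep '[[0,0,0,0,0,0],[0,0,0,0,0,0],[0,0,0,0,0,0],[0,0,0,0,0,0],[0,0,0,0,0,0],[0,0,0,0,0,0],[0,0,0,0,0,0],[0,0,0,0,0,0]]' 1 60
python3 - <<'E'
from h import *
t,r,s=tool(); print(t,s['grip_width'],s['joint_pos'])
foot=np.array([.5187,-.1972]); st=np.array([.5655,.066])
print('shift for strike',r.inv().apply([*(st-foot),0]), 'up', r.inv().apply([0,0,.1]))
E
```

```text
t: 11.52
tcp_pos: [0.5788, -0.1684, 0.0755]
orientation: [2.273, 1.566, -0.439]
ft_force: [-0.0, -0.8, 0.1]
grip_width: 0.0881
t: 12.52
tcp_pos: [0.5774, -0.1683, 0.0734]
orientation: [1.918, 1.569, -0.794]
ft_force: [0.6, -0.2, -0.8]
grip_width: 0.0235
[ 0.57742698 -0.16832901  0.07335323] 0.023501308075890855 [-3.24669319e-01  2.99493413e-01  1.92266174e+00 -9.28063458e-04
  9.17984364e-01  8.16754585e-01]
shift for strike [-0.00025247 -0.21973984 -0.15224591] up [-9.99998672e-02  1.53264990e-04 -5.53818613e-05]
```

```bash
python3 -m creep '[[-0.02,0,0,0,0,0],[-0.06,0,0,0,0,0],[-0.1,0,0,0,0,0],[-0.13,-0.03,-0.02,0,0,0],[-0.13,-0.07,-0.05,0,0,0],[-0.13,-0.11,-0.077,0,0,0],[-0.13,-0.15,-0.105,0,0,0],[-0.13,-0.18,-0.125,0,0,0]]'
python3 -m creep '[[0,-0.025,-0.017,0,0,0],[0,-0.04,-0.027,0,0,0],[0,-0.04,-0.027,0,0,0],[0,-0.04,-0.027,0,0,0]]'
python3 - <<'E'
from h import *
s=snap('scene')[0]; t=snap('top')[0]; print(tool()[0],tool()[2]['ft_force'],tool()[2]['grip_width'])
a=cv2.resize(s[150:330,230:450,::-1],None,fx=2.2,fy=2.2,interpolation=cv2.INTER_CUBIC)
b=cv2.resize(t[150:310,235:375,::-1],None,fx=2.2,fy=2.475,interpolation=cv2.INTER_CUBIC)
cv2.imwrite('pics/c5.png',np.hstack([a,b]))
E
```

```text
t: 13.52
tcp_pos: [0.6153, 0.0498, 0.2036]
orientation: [2.009, 1.57, -0.702]
ft_force: [-0.6, -0.4, -5.0]
grip_width: 0.0235
t: 14.02
tcp_pos: [0.6234, 0.0943, 0.2031]
orientation: [1.303, 1.569, -1.409]
ft_force: [-0.1, -0.4, -5.7]
grip_width: 0.0235
[0.62347994 0.09404942 0.20312761] [ 0.13060864  0.5449782  -6.14763966] 0.023188668802727918
```

View pics/c5.png

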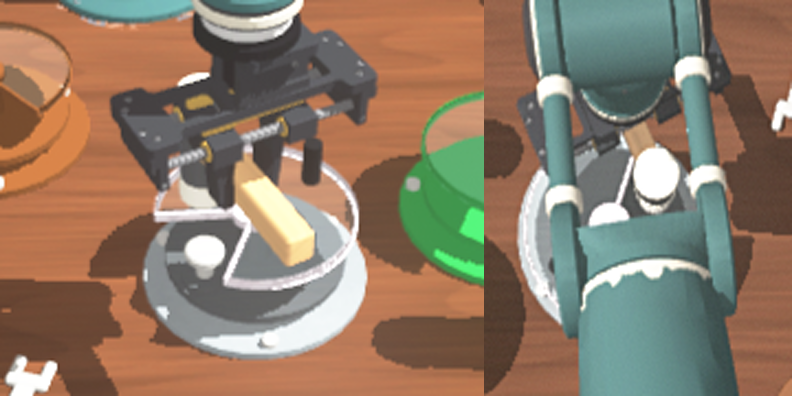

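```bash
python3 - <<'E'
from h import *
im,d,c=load('top')
hsv=cv2.cvtColor(im,cv2.COLOR_RGB2HSV); m=cv2.inRange(hsv,(0,0,225),(180,30,255)); m[:205]=0;m[245:]=0;m[:,:300]=0;m[:,328:]=0
n,l,s,ce=cv2.connectedComponentsWithStats(m); print(s.tolist(),ce.tolist())
i=1+np.argmax(s[1:,4]);print(dep(c,[ce[i]],d))
for p,z in (((313.6,220.7),.246),((313.6,233),.136)): print(plane(c,[p],z))
# stand-off mallet level check in scene camera: depth of handle end
im,d,c=load('scene'); hsv=cv2.cvtColor(im,cv2.COLOR_RGB2HSV); m=cv2.inRange(hsv,(15,50,150),(32,200,255)); m[:215]=0;m[280:]=0;m[:,:330]=0;m[:,380:]=0
v,u=np.nonzero(m);print(len(u)); P=dep(c,np.c_[u,v],d); P=P[d[v,u]>0]
e=(P[:,:2]-[.5655,.066])@[.91,.414]
for a in (.08,.1,.12,.14): 
    k=abs(e-a)<.008; print(a,k.sum(),np.percentile(P[k,2],[10,50,90]) if k.any() else '')
E
```

```text
[[0, 0, 640, 480, 306832], [303, 209, 21, 21, 328], [300, 213, 3, 9, 13], [327, 222, 1, 2, 2], [306, 231, 10, 5, 24], [300, 237, 1, 1, 1]] [[319.5089071544037, 239.52290504249882], [312.609756097561, 219.5518292682927], [300.84615384615387, 216.69230769230768], [327.0, 222.5], [310.0833333333333, 233.16666666666666], [300.0, 237.0]]
[[0.56032353 0.06627138 0.24401026]]
[[0.55765899 0.0642766  0.246     ]]
[[0.54401974 0.06379678 0.136     ]]
625
0.08 116 [0.19795319 0.21378786 0.21615098]
0.1 71 [0.19566893 0.20829508 0.21530527]
0.12 76 [0.19419122 0.20644096 0.21478948]
0.14 81 [0.19532572 0.20836768 0.2152612 ]
```

The mallet hangs level (handle top at a constant 0.215) and its head is over the stud: (0.560,0.066) against (0.561,0.065) in the same camera. Strike.

```bash
python3 -m creep '[[0.04,0,0,0,0,0],[0.076,0,0,0,0,0],[0.09,0,0,0,0,0],[0.09,0,0,0,0,0]]'
python3 -m creep '[[-0.04,0,0,0,0,0],[-0.09,0,0,0,0,0],[-0.11,0,0,0,0,0],[-0.11,0.06,0.035,0,0,0],[-0.11,0.12,0.075,0,0,0],[-0.11,0.12,0.075,0,0,0]]'
python3 - <<'E'
from h import *
im,d,c=snap('top'); t,r,s=tool(); print(t,s['ft_force'],s['grip_width'])
snap('scene')
hsv=cv2.cvtColor(im,cv2.COLOR_RGB2HSV); m=cv2.inRange(hsv,(0,0,190),(180,45,255)); m[:218]=0;m[240:]=0;m[:,:302]=0;m[:,:]*=(np.arange(640)<324).astype(np.uint8)
n,l,s,ce=cv2.connectedComponentsWithStats(m); print(s[1:].tolist(),ce[1:].tolist())
for i in range(1,n):
    if s[i,4]>40: k=l==i; print(dep(c,[ce[i]],d),np.median(d[k]))
cv2.imwrite('pics/c6.png',cv2.resize(im[170:300,235:440,::-1],None,fx=3.5,fy=3.5,interpolation=cv2.INTER_CUBIC))
E
```

```text
t: 14.62
tcp_pos: [0.6244, 0.0942, 0.1143]
orientation: [1.786, 1.569, -0.927]
ft_force: [-1.0, -1.2, -2.5]
grip_width: 0.0239
t: 15.38
tcp_pos: [0.6039, -0.0484, 0.2222]
orientation: [0.475, 1.569, -2.24]
ft_force: [0.0, -0.1, -4.6]
grip_width: 0.0234
[ 0.60403269 -0.04905606  0.22221346] [-0.22645181 -0.07111591 -5.32199477] 0.023604712418191398
[[309, 223, 11, 14, 112]] [[313.95535714285717, 229.78571428571428]]
[[0.56064274 0.06224143 0.05269548]] 1.4236217
```

View pics/c6.png

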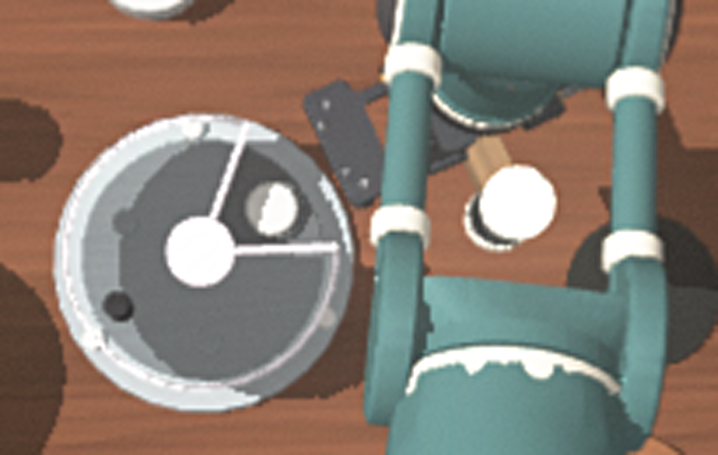

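```bash
python3 - <<'E'
from h import *
im,d,c=load('top')
u,v=np.meshgrid(range(309,320),range(223,237)); P=dep(c,np.c_[u.ravel(),v.ravel()],d); print('stud z',np.round(np.sort(P[:,2])[::12],4))
# flange .034 inside slot; bench near; pad
for n,p in (('flange',(304,221)),('bench',(350,170)),('bench2',(350,290)),('bearing',(265,158)),('cap',(292,241))):
    u,v=np.meshgrid(range(p[0]-2,p[0]+3),range(p[1]-2,p[1]+3)); P=dep(c,np.c_[u.ravel(),v.ravel()],d); print(n,np.median(P[:,2]),np.median(P,0)[:2])
im,d,c=load('scene')
# mallet level: handle top height vs distance
hsv=cv2.cvtColor(im,cv2.COLOR_RGB2HSV); m=cv2.inRange(hsv,(15,50,150),(32,200,255)); m[:120]=0;m[330:]=0;m[:,:200]=0;m[:,330:]=0
v,u=np.nonzero(m); P=dep(c,np.c_[u,v],d); t=tool()[0]; e=(P[:,:2]-t[:2])@[.91,.414]
for a in (.02,.04,.06,.08):
    k=abs(e-a)<.008; print(a,k.sum(),np.percentile(P[k,2],[50,90])-t[2] if k.any() else '')
print([ (np.round(dep(c,[p],d),4)) for p in ((323,268),(320,270),(326,270))])
E
```

```text
stud z [0.0305 0.0399 0.0434 0.0444 0.045  0.0459 0.047  0.0476 0.0483 0.0488
 0.0499 0.0516 0.0528]
flange 0.03281120573714413 [0.58448764 0.08588026]
bench 0.5811893702930676 [0.5912969  0.01104149]
bench2 0.6464321265493443 [0.41033148 0.01885911]
bearing 0.03308406381580431 [0.7411182  0.17960061]
cap 0.08659649814211834 [0.53125743 0.11376165]
0.02 166 [0.0135132  0.07561801]
0.04 68 [0.01125057 0.01333156]
0.06 95 [0.01220459 0.01387074]
0.08 201 [0.00778945 0.01351349]
[array([[0.5577, 0.0675, 0.0478]]), array([[0.5638, 0.0613, 0.0486]]), array([[0.5664, 0.0731, 0.0507]])]
```

The depth says the stud is about home (0.047 to 0.049), but it is noisy. I'll give a second, slightly deeper blow to be sure.

```bash
python3 -m creep '[[0,-0.06,-0.037,0,0,0],[0,-0.12,-0.075,0,0,0],[0.02,-0.12,-0.075,0,0,0],[0.05,-0.12,-0.075,0,0,0],[0.09,-0.12,-0.075,0,0,0],[0.112,-0.12,-0.075,0,0,0],[0.1125,-0.12,-0.075,0,0,0],[0.1125,-0.12,-0.075,0,0,0]]'
python3 -m creep '[[0,0,0,0,0,0]]'
```

```text
t: 16.48
tcp_pos: [0.6246, 0.0965, 0.1111]
orientation: [2.802, 1.568, 0.091]
ft_force: [1.2, 1.8, -1.0]
grip_width: 0.0232
t: 16.6
tcp_pos: [0.6243, 0.0959, 0.1111]
orientation: [2.582, 1.568, -0.13]
ft_force: [2.5, 1.8, -0.5]
grip_width: 0.0232
```

```bash
python3 -m creep '[[-0.05,0,0,0,0,0],[-0.1,0,0,0,0,0],[-0.11,0,0,0,0,0],[-0.11,0.06,0.035,0,0,0],[-0.11,0.12,0.075,0,0,0],[-0.11,0.15,0.1,0,0,0],[-0.11,0.15,0.1,0,0,0]]'
python3 - <<'E'
from h import *
for n,(x0,x1,y0,y1) in (('scene',(300,350,245,300)),('top',(303,324,220,240)),('wrist',(0,150,0,200))):
    im,d,c=snap(n); D=[d]
    for _ in range(2): D.append(read_camera(n)[1])
    D=np.median(D,0)
    u,v=np.meshgrid(range(x0,x1),range(y0,y1)); u=u.ravel();v=v.ravel()
    P=dep(c,np.c_[u,v],D); 
    for cx,cy,nm in ((.5655,.066,'stud'),(.5625,.066,'stud-3'),(.5335,.1135,'cap')):
        k=(np.hypot(P[:,0]-cx,P[:,1]-cy)<.010)&(P[:,2]>.03)&(P[:,2]<.1); print(n,nm,k.sum(),np.round(np.percentile(P[k,2],[10,50,90]),4) if k.any() else '')
im,d,c=load('scene'); t=tool()[0]; print(t)
hsv=cv2.cvtColor(im,cv2.COLOR_RGB2HSV); m=cv2.inRange(hsv,(15,50,150),(32,200,255)); m[:120]=0;m[330:]=0;m[:,:150]=0;m[:,330:]=0
v,u=np.nonzero(m); P=dep(c,np.c_[u,v],d); e=(P[:,:2]-t[:2])@[.91,.414]
for a in (.03,.045,.06,.08):
    k=abs(e-a)<.008; print(a,k.sum(),np.percentile(P[k,2],[50,75,90])-t[2] if k.any() else '')
s=im;cv2.imwrite('pics/c7.png',cv2.resize(s[120:320,180:400,::-1],None,fx=2.9,fy=2.9,interpolation=cv2.INTER_CUBIC))
E
```

```text
t: 17.48
tcp_pos: [0.5922, -0.0865, 0.2173]
orientation: [-0.126, 1.565, -2.842]
ft_force: [-0.1, 1.1, -6.3]
grip_width: 0.0233
scene stud 57 [0.047  0.0482 0.0494]
scene stud-3 58 [0.0469 0.0481 0.0493]
scene cap 23 [0.0871 0.088  0.0893]
top stud 54 [0.0447 0.0469 0.0504]
top stud-3 55 [0.0451 0.0473 0.05  ]
top cap 0 
wrist stud 466 [0.0471 0.0477 0.0483]
wrist stud-3 460 [0.0471 0.0477 0.0483]
wrist cap 299 [0.0874 0.0879 0.0885]
[ 0.59546089 -0.081686    0.22066142]
0.03 67 [0.00689674 0.00868081 0.05555991]
0.045 65 [0.0060596  0.00768846 0.00845048]
0.06 82 [0.00675758 0.00793532 0.00855418]
0.08 223 [-0.00041287  0.00535871  0.00730137]
```

View pics/c7.png

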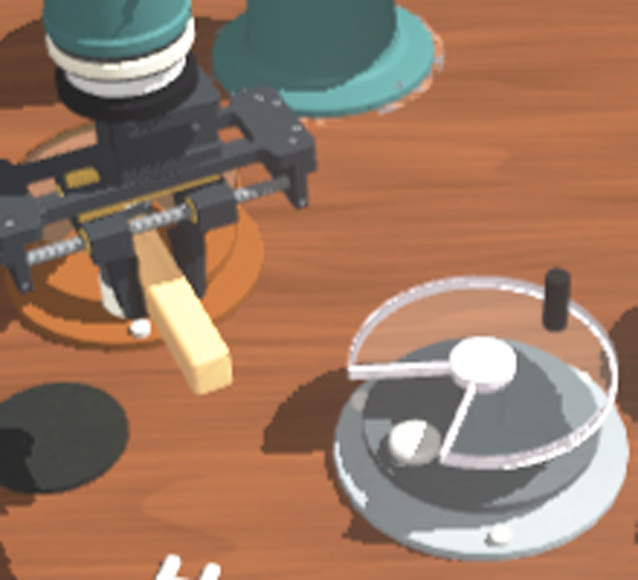

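The stud is home: wrist depth gives 0.0477 and scene 0.0482, against 0.048. The guard is still in place. Next I'll take the mallet back to the pad.

```bash
python3 - <<'E'
from h import *
print(tool()[0],delta([.570,-.1665,.12],yv=[-.41366,.91043]),delta([.570,-.1665,.0735],yv=[-.41366,.91043]))
E
```

```text
[ 0.59546089 -0.081686    0.22066142] [ 0.1007  0.0663  0.0586  0.005  -0.0003 -0.0011] [ 0.1472  0.0662  0.0586  0.005  -0.0003 -0.0011]
```

```bash
python3 -m creep '[[0,0.04,0.035,0,0,0],[0.01,0.066,0.058,0.005,0,0],[0.05,0.066,0.0586,0.005,0,0],[0.09,0.066,0.0586,0.005,0,0],[0.115,0.066,0.0586,0.005,0,0],[0.125,0.066,0.0586,0.005,0,0],[0.13,0.066,0.0586,0.005,0,0],[0.135,0.066,0.0586,0.005,0,0]]'
python3 -m creep '[[0.004,0,0,0,0,0],[0.007,0,0,0,0,0],[0.009,0,0,0,0,0],[0.011,0,0,0,0,0],[0.0125,0,0,0,0,0],[0.0125,0,0,0,0,0],[0.0125,0,0,0,0,0]]'
python3 - <<'E'
from h import *
im,d,c=snap('scene'); t,r,s=tool(); print(t,s['ft_force'])
hsv=cv2.cvtColor(im,cv2.COLOR_RGB2HSV); m=cv2.inRange(hsv,(15,50,150),(32,200,255)); m[:120]=0;m[330:]=0;m[:,:150]=0;m[:,260:]=0
v,u=np.nonzero(m); P=dep(c,np.c_[u,v],d); e=(P[:,:2]-t[:2])@[.91,.414]
for a in (.03,.045,.06,.075):
    k=abs(e-a)<.008; print(a,k.sum(),np.percentile(P[k,2],[50,75,90]) if k.any() else '')
E
```

```text
t: 18.92
tcp_pos: [0.5709, -0.1675, 0.0871]
orientation: [2.234, 1.567, -0.482]
ft_force: [0.6, 0.4, -6.1]
grip_width: 0.0234
t: 19.8
tcp_pos: [0.5697, -0.1674, 0.0734]
orientation: [1.907, 1.569, -0.809]
ft_force: [-0.2, -1.1, -5.4]
grip_width: 0.0236
[ 0.56971957 -0.16734303  0.07345495] [ 0.07758924  0.48216548 -5.78214834]
0.03 55 [0.08552598 0.13274542 0.14185602]
0.045 49 [0.08437393 0.08496499 0.08604479]
0.06 58 [0.0838901  0.08487721 0.08623058]
0.075 59 [0.08414644 0.08540926 0.08599638]
```

```bash
python3 -m creep '[[0.0015,0,0,0,0,0],[0.0025,0,0,0,0,0],[0.0025,0,0,0,0,0]]'
```

```text
t: 20.23
tcp_pos: [0.5703, -0.1673, 0.0717]
orientation: [2.23, 1.568, -0.487]
ft_force: [-0.1, 0.8, 0.5]
grip_width: 0.0232
```

Weight is off, so it is resting on the pad. I'll release gently and rise.

```bash
python3 -m creep '[[0,0,0,0,0,0],[0,0,0,0,0,0],[0,0,0,0,0,0],[0,0,0,0,0,0],[0,0,0,0,0,0],[0,0,0,0,0,0],[0,0,0,0,0,0],[0,0,0,0,0,0]]' 0 60
python3 -m creep '[[-0.03,0,0,0,0,0],[-0.08,0,0,0,0,0],[-0.13,0,0,0,0,0],[-0.18,0,0.04,0,0,0],[-0.22,0,0.09,0,0,0],[-0.22,0,0.09,0,0,0],[-0.22,0,0.09,0,0,0]]'
python3 - <<'E'
from h import *
im,d,c=snap('wrist','pics/w8.png'); t,r,s=tool(); print(t,s['ft_force'],s['grip_width'])
snap('top'); sc,ds,cs=snap('scene')
hsv=cv2.cvtColor(sc,cv2.COLOR_RGB2HSV); m=cv2.inRange(hsv,(15,50,150),(32,200,255)); m[:120]=0;m[330:]=0;m[:,:150]=0;m[:,260:]=0
v,u=np.nonzero(m); P=dep(cs,np.c_[u,v],ds); e=(P[:,:2]-[.51,-.195])@[.91,.414]
for a in (.04,.06,.08,.1,.12,.145):
    k=abs(e-a)<.008; print(a,k.sum(),np.percentile(P[k,2],[50,90]) if k.any() else '')
E
```

```text
t: 21.22
tcp_pos: [0.5696, -0.1673, 0.0709]
orientation: [1.889, 1.57, -0.828]
ft_force: [-0.1, -0.1, -0.5]
grip_width: 0.088
t: 22.1
tcp_pos: [0.4875, -0.2041, 0.2906]
orientation: [2.305, 1.569, -0.412]
ft_force: [0.1, 0.5, -0.3]
grip_width: 0.0886
[ 0.48739665 -0.20373625  0.28952739] [-0.23613781  0.09744064 -1.16840291] 0.08832688300718283
0.04 28 [0.08314199 0.08520181]
0.06 31 [0.08281622 0.08488148]
0.08 40 [0.08347117 0.08637285]
0.1 43 [0.08396725 0.08566509]
0.12 67 [0.08409649 0.08643545]
0.145 90 [0.08392715 0.08616763]
```

Picture limit reached, so the last checks are numerical.

```bash
python3 - <<'E'
from h import *
im,d,c=load('wrist'); hsv=cv2.cvtColor(im,cv2.COLOR_RGB2HSV)
m=cv2.inRange(hsv,(0,0,215),(180,40,255)); m[280:]=0; m[:,:200]=0; m[:,420:]=0; m[:100]=0
n,l,s,ce=cv2.connectedComponentsWithStats(m); i=1+np.argmax(s[1:,4]); print(s[i],'head top',plane(c,[ce[i]],.116),dep(c,[ce[i]],d))
im,d,c=load('top'); P=lambda p:plane(c,[p],.088)[0]
hsv=cv2.cvtColor(im,cv2.COLOR_RGB2HSV); m=cv2.inRange(hsv,(0,0,0),(180,255,75)); m[:200]=0;m[295:]=0;m[:,:245]=0;m[:,335:]=0
o=plane(c,[[295,269]],.129)
v,u=np.nonzero(m); Q=plane(c,np.c_[u,v],.129); D=dep(c,np.c_[u,v],d); k=(D[:,2]>.118)&(D[:,2]<.14); po=np.median(D[k],0); ax=np.array([.5290,.1130]); print('post',k.sum(),po,'slot ang',np.degrees(np.arctan2(ax[1]-po[1],ax[0]-po[0])))
z=np.load('last_top.npz')['im']
a=plane(c,[[278,158]],.034); print('bearing/can/spanner pixels',im[158,265],im[194,165],im[138,386])
t1=cv2.imread('pics/top1.png')[:,:,::-1]
for nm,(x0,x1,y0,y1) in dict(bearing=(255,300,135,180),can=(148,185,175,220),spanner=(362,402,128,210)).items():
    print(nm,np.abs(t1[y0:y1,x0:x1].astype(int)-im[y0:y1,x0:x1]).mean())
print(get_obs()['t'])
E
```

```text
[ 291  165   50   52 2025] head top [[ 0.51049278 -0.19430199  0.116     ]] [[ 0.51056017 -0.19427165  0.11651824]]
post 32 [0.4930715  0.16555177 0.12906904] slot ang -55.64043343136433
bearing/can/spanner pixels [251 249 246] [255 254 254] [255 255 255]
bearing 1.1604938271604939
can 0.9973973973973974
spanner 3.908028455284553
22.25
```

```bash
python3 -c "
from cell import hand_in; print(hand_in())"
```

```text
the job is handed in; nothing more can be done
None
```

I turned the guard over the stud, knocked the stud home with two blows, stood the mallet back on its pad and handed the job in at about 22 s. There is no verdict back, so the results below are my own last checks.

| Check | Measured | Wanted |
|---|---|---|
| Guard angle | slot about -55.6°, stud about -56° | within 12 mm, about 12° at the stud circle |
| Stud top height | 47.7 mm (wrist), 48.2 mm (scene), 47 mm (top, noisy) | 48 mm when home |
| Mallet position | head over the pad centre within about 1 mm | within 40 mm |
| Mallet attitude | handle top level at about 84 mm along its length | upright within 0.1 rad |
| Gripper | open and clear | touching nothing |

- **Wrist joint at its limit:** on the first turn of the guard, the last joint ran to its end stop (it read 2.551, limit 2.55) and the grip slipped off the post. I backed off, regripped and finished the turn. If that small overshoot counts as passing the range, it would fail the run.
- **Bystanders:** I compared pictures from before and after, and the bearing and spray can match. The spanner patch differs slightly, which I put down to shadow because nothing went near it.
- **No final picture:** I had used all 12 views, so the last checks are numerical only.

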